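# Nest the bowls in the blue colander

## Robot

A 6-joint arm with a two-finger parallel gripper is mounted at the origin on the work surface. World frame = base frame: x ahead of the robot, y to its left, z up, the work surface at z = 0. Lengths are in m, angles in rad, forces in N, time in s.
With the tool pointing down it reaches from about 0.275 to 0.75 m from the base axis. Payload 10.2 kg.
Tool frame: the origin (TCP) lies midway between the tips of the shut fingers; the grasp point (between the pads) lies 19 mm behind it (env.hold_point_z is the distance from the TCP to the grasp point, in m); z points along the fingers, y is the line along which they close (so a half turn about z gives the same grasp; the last joint's range is limited). The gripper opens to 85 mm and grips with 20 to 120 N. Pads are 22 mm wide; open, the fingers measure 114 mm over their backs; the gripper's body (76 mm by 85 mm) begins 54 mm behind the grasp point. The pads swing forward as they close: fully open they stand 13 mm farther back than shut.
Start: joints at [-1.367, 0.313, 1.498, -0, 1.331, -0.223], TCP at [0.217, -0.478, 0.231] pointing down, gripper open.
Joint ranges: [-2.94, 2.94], [-0.97, 2.17], [0.19, 2.56], [-1.23, 4.37], [0.02, 3.11], [-2.88, 2.88]. Speed limits (rad/s): [2.39, 2.39, 3.01, 3.14, 3.14, 3.14].

## Interface

Orientations are given as a unit quaternion [x, y, z, w].
In Python, from bench import env, kinematics, monitor, eyes, job gives the robot as it stands. The module is installed in compiled form; this text tells all that it offers. Calls block until the motion is done:
- env.reach(position, orientation): joint-space move of the TCP to a pose.
- env.movel(position, velocity=0.15, frame=None, guard=None): straight line of the TCP; frame=None keeps the orientation; velocity is the mean speed in m/s. With guard (N) it stops when the force on the tool has changed by that much, and returns True; else False.
- env.set_joints(angles): joint-space move.
- env.release() and env.close_gripper(effort=None): open the fingers fully, or close them until they stop; effort is the grip in N (None keeps the last).
- env.hold(seconds).
- kinematics.ik(position, orientation): joint angles nearest the present ones, or None.
- monitor.sense(): the state.
- eyes.grab_frame(name): name is "scene" or "top"; returns a dict with "frame" (400x640x3 uint8, red, green, blue), "mtx" (3x3 intrinsics, pixels), "view" (4x4, takes a point from world to camera coordinates). Camera axes: x right, y down, z forward; pixel columns grow to the right and rows downward; lengths in m; the calibration is good to about 2 mm. A picture is of the moment at which its call begins. There is no depth.
A pose or a line that the arm cannot do raises env.MotionError and nothing moves.
- job.hand_in(): hands the job in; it is judged then, once.
The state is a dict: "clock": time; "joints": joint angles; "qvel": joint speeds; "joint_efforts": joint torques, N m; "position": TCP position; "ee_rot": TCP orientation; "contact_force": force on the tool from outside, world axes, zero at the start; "ft_torque": the same for the moment, N m; "finger_gap": opening from 0.0 (shut) to 1.0 (fully open); "gripper_force": force on a finger pad.
Only numpy, scipy, OpenCV 4.12 (cv2) and the standard library are available. Lean on these libraries where they do the work, as an engineer would, in place of code of your own. Each camera call takes 0.05 s, during which the arm holds its last target. There are 200 camera calls.

## Task

Put the bowls away nested by size to save shelf room: the brown wooden bowl (beech) stands upright on the floor of the blue colander, and the little white bowl that stands mouth up stands upright on the floor of the wooden bowl. Set them down rather than drop them, keep the colander standing on the worktop, and leave the white bowl that lies upside down where it is.

Things in the scene. Friction and masses are not known exactly. Their poses are not given: they have to be found in the camera images.
- colander: Blue enamelled steel colander, round, the largest vessel, standing mouth up, loose, about 650 g. Outside diameter 176 mm at the bottom and 244 mm at the rim, 85 mm high, wall 5 mm; flat inner floor of about 172 mm diameter, 10 mm above the underside. Two loop handles at the rim along its x axis reach 149 mm from the centre. Origin: centre of the underside; z points up along its axis.
- beech_bowl: Turned wooden bowl, reddish-brown beech, the middle vessel, standing mouth up, loose, about 190 g. Outside diameter 112 mm at the foot, 146 mm at 28 mm height and 150 mm at the rim (upper 42 mm nearly upright); 70 mm high; wall 8 mm thick, so its rim can be pinched from above. Flat inner floor of about 100 mm diameter, 8 mm above the underside. Origin: centre of the underside; z points up along its axis.
- white_bowl: Little white ceramic bowl standing mouth up, the smallest vessel, loose, about 100 g. Outside diameter 38 mm at the foot, 52 mm at 18 mm height and 54 mm at the rim, the upper 30 mm nearly upright; 48 mm high; wall 4 mm. It can be grasped across its outside. Origin: centre of the underside; z points up along its axis.
- upturned_bowl: White ceramic bowl lying upside down, a bystander to be left alone: a closed white dome 92 mm across at the worktop and 48 mm high, with a foot of 40 mm diameter on top. Origin: centre of its lower side, on the worktop; z points up.
There are look-alikes about, which are no part of the job. Of the things like the beech_bowl, leave any that is red; of the rest the smaller one is meant. What is shaped like the white_bowl but red is not meant.

How it is judged:
At the end, for the whole second after the job is handed in: Beech bowl on the colander floor (underside 5-16 mm above the colander's), little white bowl on the beech bowl's floor (3-14 mm above its underside), axes of each pair within 40 mm, all three upright within 0.17 rad and at rest, the colander standing on the worktop (horizontal distance between beech_bowl and colander below 0.04 m and z of beech_bowl in the frame of colander between 0.005 and 0.016 m and angle between each of beech_bowl, white_bowl, colander's own z axis and vertical below 0.17 rad and z of white_bowl in the frame of beech_bowl between 0.003 and 0.014 m and horizontal distance between white_bowl and beech_bowl below 0.04 m and height (world z) of colander between -0.005 and 0.008 m and linear speed of each of beech_bowl, white_bowl, colander below 0.03 m/s); the robot touches nothing.
It fails at once if the upside-down white bowl is moved by more than 30 mm (distance of upturned_bowl from where it was at the start of the episode above 0.03 m).
It fails at once if the little white bowl is dropped (falls free of the fingers faster than 0.7 m/s, about 25 mm) (linear speed of white_bowl above 0.7 m/s and contact force between white_bowl and the fingers below 0.05 N).
It fails at once if the beech bowl is dropped (falls free of the fingers faster than 0.7 m/s, about 25 mm) (linear speed of beech_bowl above 0.7 m/s and contact force between beech_bowl and the fingers below 0.05 N).
It also fails if it takes over 69 s, if anything falls off the work surface, if the arm or the gripper's body presses on something with over 40 N, if the wrist force passes 120 N, or if a joint passes its speed limit or range.

## Working session

There is one attempt and no reset: what is moved stays moved. The work goes in short steps, each a Python script; the robot and the scene stay as the last script left them, time stands still between calls to the robot, and variables do not carry over. Pictures are saved under pics/ and viewed, at most 10 in all, crops included, and the job is handed in when it is done.

```bash
mkdir -p pics
python3 - <<'E'
from bench import env, kinematics, monitor, eyes, job
import cv2,numpy as np
for n in("top","scene"):
    f=eyes.grab_frame(n); cv2.imwrite(f"pics/{n}0.png",f["frame"][:,:,::-1]); np.savez(f"{n}0.npz",**f); print(n,f["mtx"].tolist(),f["view"].round(4).tolist())
s=monitor.sense();print(s["clock"],s["ee_rot"],s["position"],s["finger_gap"],env.hold_point_z)
E
```

```text
top [[480.89526696641855, 0.0, 317.4694856104831], [0.0, 480.89526696641855, 199.2623365906066], [0.0, 0.0, 1.0]] [[0.0174, -0.9998, 0.0063, -0.0828], [-0.9895, -0.0181, -0.1434, 0.483], [0.1435, -0.0037, -0.9896, 1.2747], [0.0, 0.0, 0.0, 1.0]]
scene [[385.870152945373, 0.0, 311.8542701777611], [0.0, 385.870152945373, 200.06805714736637], [0.0, 0.0, 1.0]] [[-0.1531, 0.9881, -0.015, 0.1586], [0.54, 0.0709, -0.8387, -0.241], [-0.8276, -0.1365, -0.5444, 1.3967], [0.0, 0.0, 0.0, 1.0]]
0.1 [ 9.77325247e-01  2.11742861e-01  6.95970942e-06 -5.67317803e-04] [ 0.21724698 -0.47770877  0.23078601] 1.0010185420359718 0.0187
```

View pics/top0.png

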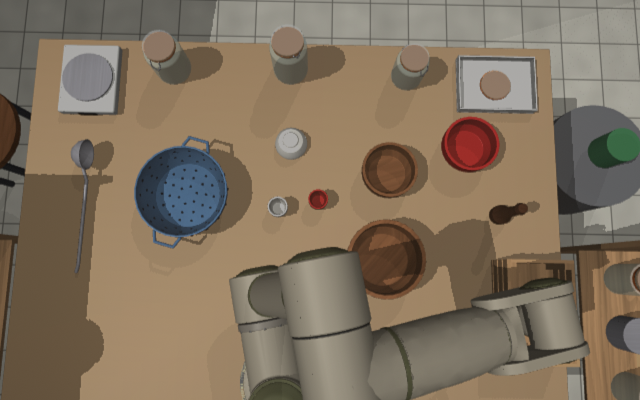

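View pics/scene0.png

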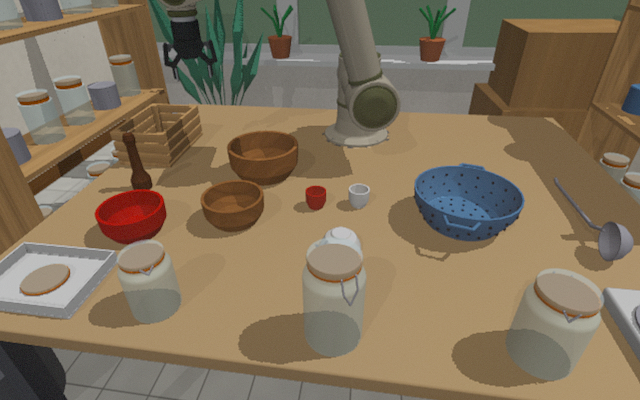

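Wooden or red bowls in the top view: (388,170) small brown, (387,259) larger brown, (471,144) red. The smaller brown one at (388,170) is meant. Small cups: (277,206) is white and the one meant, (318,199) is red and not meant. The dome at (291,143) is the bystander. The colander is at (181,191). Next I'll measure these and confirm them in one enlarged crop.

```bash
cat > h.py <<'E'
import cv2,numpy as np
def cam(f): 
    V=np.array(f["view"]); R,t=V[:3,:3],V[:3,3]; return np.array(f["mtx"]),R,t
def ray(f,uv,z):
    K,R,t=cam(f); d=R.T@np.linalg.solve(K,[uv[0],uv[1],1]); c=-R.T@t
    return c+d*(z-c[2])/d[2]
def proj(f,P):
    K,R,t=cam(f); p=(K@(R@np.asarray(P,float).T+t[:,None])).T; return p[:,:2]/p[:,2:]
def blob(mask,seed):
    m=cv2.morphologyEx(mask.astype(np.uint8),cv2.MORPH_CLOSE,np.ones((5,5)))
    m=cv2.morphologyEx(m,cv2.MORPH_OPEN,np.ones((3,3)))
    cs,_=cv2.findContours(m,cv2.RETR_EXTERNAL,cv2.CHAIN_APPROX_NONE)
    cs=[c for c in cs if len(c)>15]
    return max(cs,key=lambda c:cv2.pointPolygonTest(c,seed,True))
def circ(c,r,z,n=60):
    a=np.linspace(0,2*np.pi,n,endpoint=False); return np.c_[c[0]+r*np.cos(a),c[1]+r*np.sin(a),np.full(n,z)]
def masks(img):
    h=cv2.cvtColor(img,cv2.COLOR_RGB2HSV).astype(int); H,S,V=h[...,0],h[...,1],h[...,2]
    return dict(blue=(H>95)&(H<125)&(S>80), brown=((H<14)|(H>172))&(S>115)&(V>30)&(V<190), white=(S<45)&(V>110))
def fitrim(f,c,z):
    # contour points cast onto rim plane -> enclosing circle
    P=np.array([ray(f,p,z)[:2] for p in c.reshape(-1,2)],np.float32)
    return cv2.minEnclosingCircle(P)
E
python3 - <<'E'
from h import *
f=dict(np.load("top0.npz")); img=f["frame"]; M=masks(img)
hs=cv2.cvtColor(img,cv2.COLOR_RGB2HSV)
for p in [(388,170),(388,148),(366,170),(388,200),(345,170),(355,200),(277,206),(277,198),(181,191)]: print(p,hs[p[1],p[0]],end=" ")
print()
o=img[:,:,::-1].copy()
for n,k,s,z,rr in[("beech","brown",(388,170),.07,.075),("white","white",(277,200),.048,.027),("up","white",(291,140),.024,.046),("col","blue",(181,191),.085,.122)]:
    c=blob(M[k],s); e=cv2.boundingRect(c); (x,y),r=fitrim(f,c,z); print(n,e,round(x,4),round(y,4),round(r,4))
    cv2.polylines(o,[proj(f,circ((x,y),rr,z)).round().astype(int)],True,(0,255,0),1)
cv2.imwrite("pics/c1.png",cv2.resize(o[110:310,120:440],None,fx=2.5,fy=2.5,interpolation=cv2.INTER_CUBIC)[:500,:800])
E
```

```text
(388, 170) [ 13 141 112] (388, 148) [ 13 133  65] (366, 170) [ 13 135  68] (388, 200) [ 16  92 152] (345, 170) [ 17  92 160] (355, 200) [ 16  92 152] (277, 206) [ 21  19 137] (277, 198) [20 16 95] (181, 191) [105 108 130] 
beech (362, 143, 56, 54) 0.5628 -0.266 0.076
white (268, 197, 20, 20) 0.4615 0.0334 0.0271
up (275, 128, 29, 31) 0.6435 0.005 0.0445
col (135, 143, 92, 98) 0.4931 0.2851 0.129
```

View pics/c1.png

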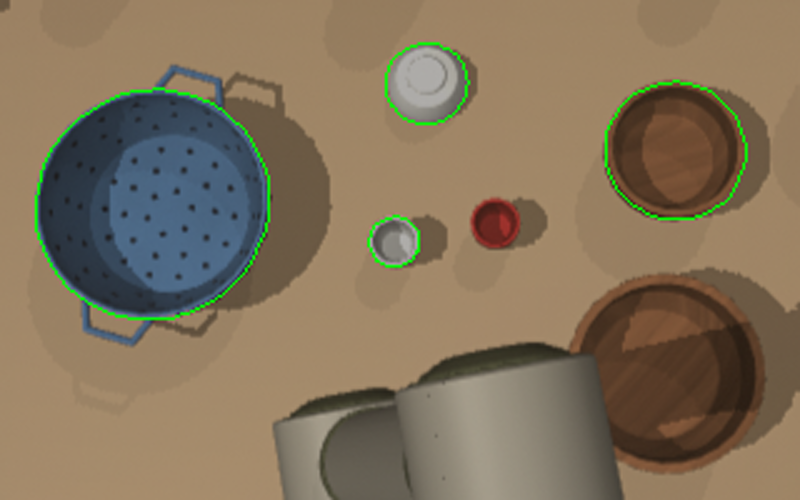

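The crop confirms that (388,170) is the smaller brown bowl and (277,206) is the white, mouth-up cup. The drawn rims match. I'll pinch the beech bowl's rim on its +y side, then lift and look.

```bash
cat >> h.py <<'E'
def grabs(tag):
    from bench import eyes
    out={}
    for n in("top","scene"):
        g=eyes.grab_frame(n); np.savez(f"{n}_{tag}.npz",**g); cv2.imwrite(f"pics/{n}_{tag}.png",g["frame"][:,:,::-1]); out[n]=g
    return out
def st():
    from bench import monitor
    s=monitor.sense(); print({k:np.round(s[k],3).tolist() for k in("clock","position","finger_gap","gripper_force","contact_force")})
E
python3 - <<'E'
from h import *
from bench import env, kinematics, monitor
cand=[]
now=np.array(monitor.sense()["joints"])
for q in([1,0,0,0],[0,1,0,0]):
    js=[kinematics.ik(p,q) for p in([.563,-.195,.16],[.563,-.195,.048],[.493,.34,.18],[.462,.033,.05])]
    print(q,[None if j is None else np.round(j,2).tolist() for j in js])
    if all(j is not None for j in js): cand.append((abs(js[0][5]-now[5])+max(abs(j[5]) for j in js),q))
q=min(cand)[1]; print(q)
env.reach([.563,-.195,.17],q)
env.movel([.563,-.195,.048],.12,guard=8) and print("guard")
st(); env.close_gripper(60); st()
env.movel([.563,-.195,.17],.1); st()
grabs("lift")
E
```

```text
[1, 0, 0, 0] [[-0.53, 0.53, 1.37, -0.0, 1.24, 1.04], [-0.53, 0.66, 1.47, -0.0, 1.01, 1.04], [0.41, 0.52, 1.34, -0.0, 1.29, 1.98], [-0.18, 0.42, 1.88, -0.0, 0.83, 1.39]]
[0, 1, 0, 0] [[-0.53, 0.53, 1.37, -0.0, 1.24, -2.1], [-0.53, 0.66, 1.47, -0.0, 1.01, -2.1], [0.41, 0.52, 1.34, -0.0, 1.29, -1.16], [-0.18, 0.42, 1.88, -0.0, 0.83, -1.75]]
[1, 0, 0, 0]
{'clock': 2.917, 'position': [0.563, -0.195, 0.049], 'finger_gap': 0.995, 'gripper_force': 0.0, 'contact_force': [-0.237, -0.768, 0.008]}
{'clock': 3.608, 'position': [0.563, -0.195, 0.048], 'finger_gap': 0.102, 'gripper_force': 55.79, 'contact_force': [0.872, 0.928, 3.827]}
{'clock': 4.975, 'position': [0.563, -0.195, 0.169], 'finger_gap': 0.105, 'gripper_force': 55.728, 'contact_force': [0.076, -0.02, -2.184]}
```

View pics/scene_lift.png

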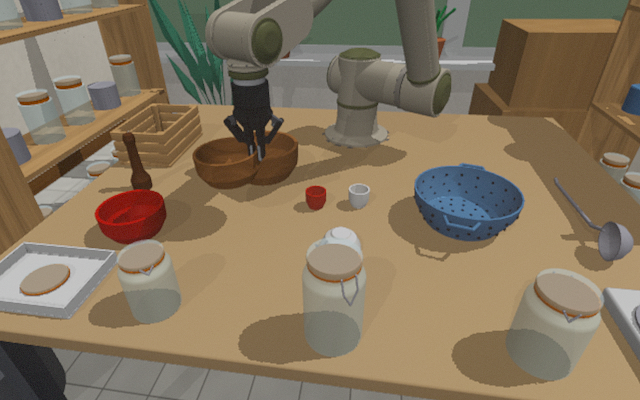

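The bowl is held level at about (228,162), clear of the table. Now I'll set it in the colander, 18 mm toward -y so the outer finger has room to open.

Run:
```python
from h import *
from bench import env
x,y=.493,.338
env.movel([.563,-.195,.2],.1)
env.movel([x,y,.2],.2)
env.movel([x,y,.075],.1,guard=6) and print("guard early")
st()
print(env.movel([x,y,.054],.02,guard=5)); st()
env.hold(.3); env.release(); env.hold(.3); st()
env.movel([x,y-.005,.19],.1)
env.reach([.35,-.05,.25],[1,0,0,0]); st()
g=grabs("in")
f=g["top"]; M=masks(f["frame"])
b=blob(M["brown"],tuple(map(float,proj(f,[[x,y-.071,.05]])[0]))); print("beech",fitrim(f,b,.08))
c=blob(M["blue"],tuple(map(float,proj(f,[[x,y+.03,.085]])[0]))); print("col",fitrim(f,c,.085))
w=blob(M["white"],(277.,200.)); print("white",fitrim(f,w,.048))
a=f["frame"][110:310,100:340]; s=g["scene"]["frame"][130:280,380:560]
cv2.imwrite("pics/in.png",np.hstack([cv2.resize(a,(400,333)),cv2.resize(s,(400,333))])[:,:,::-1])
```

```text
{'clock': 9.767, 'position': [0.493, 0.338, 0.076], 'finger_gap': 0.104, 'gripper_force': 55.735, 'contact_force': [0.434, -0.497, -0.81]}
True
{'clock': 10.533, 'position': [0.493, 0.338, 0.059], 'finger_gap': 0.103, 'gripper_force': 58.346, 'contact_force': [-0.076, 0.877, 2.993]}
{'clock': 11.858, 'position': [0.493, 0.338, 0.059], 'finger_gap': 0.999, 'gripper_force': 0.0, 'contact_force': [-0.056, 0.053, -0.3]}
{'clock': 14.85, 'position': [0.35, -0.05, 0.25], 'finger_gap': 1.001, 'gripper_force': 0.0, 'contact_force': [0.097, 1.04, -0.247]}
beech ((0.49325698614120483, 0.2666949927806854), 0.07615755498409271)
col ((0.49821263551712036, 0.2842774987220764), 0.12382671236991882)
white ((0.19846069812774658, 0.08763017505407333), 0.2948072552680969)
```

View pics/in.png

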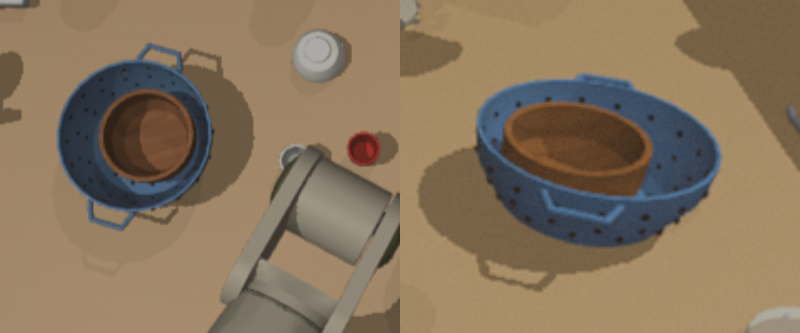

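The beech bowl sits upright in the colander at (0.493, 0.267), about (147,135) in the left crop. Next is the white bowl, with the fingers closing along x to stay clear of the red cup.

Run:
```python
from h import *
from bench import env, kinematics
r=.70710678
qs=[q for q in([r,r,0,0],[r,-r,0,0]) if all(kinematics.ik(p,q) is not None for p in([.4615,.0334,.017],[.493,.267,.035],[.493,.267,.2]))]
q=min(qs,key=lambda q:abs(kinematics.ik([.4615,.0334,.15],q)[5])); print(q)
w=[.4615,.0334]
env.reach(w+[.15],q)
env.movel(w+[.018],.1,guard=8) and print("guard")
env.close_gripper(35); st()
env.movel(w+[.19],.12); st()
env.movel([.493,.267,.19],.18)
g=grabs("w")
env.movel([.493,.267,.05],.1,guard=6) and print("early")
print(env.movel([.493,.267,.030],.02,guard=3)); st()
s=g["scene"]["frame"][60:280,340:560]; cv2.imwrite("pics/w.png",cv2.resize(s,(440,440))[:,:,::-1])
```

```text
[0.70710678, 0.70710678, 0, 0]
{'clock': 17.992, 'position': [0.462, 0.033, 0.019], 'finger_gap': 0.614, 'gripper_force': 35.684, 'contact_force': [-2.257, -0.121, 6.448]}
{'clock': 19.575, 'position': [0.461, 0.033, 0.189], 'finger_gap': 0.617, 'gripper_force': 36.774, 'contact_force': [0.395, 0.85, -0.974]}
True
{'clock': 23.367, 'position': [0.493, 0.267, 0.037], 'finger_gap': 0.623, 'gripper_force': 37.177, 'contact_force': [-0.991, -0.648, 5.409]}
```

View pics/w.png

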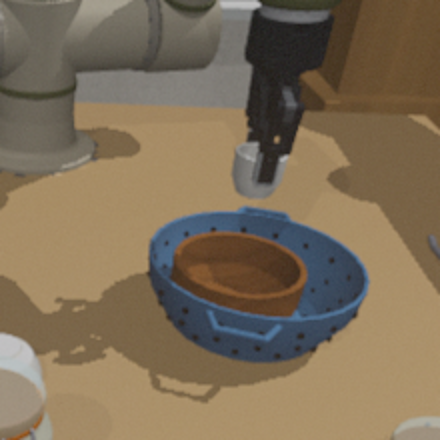

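The white bowl was held upright at about (258,170). Contact came at TCP z = 0.037, which matches the beech bowl's floor. I'll release, retreat and check.

Run:
```python
from h import *
from bench import env
env.hold(.2); env.release(); env.hold(.3); st()
env.movel([.493,.267,.2],.08)
env.reach([.35,-.1,.25],[.70710678,.70710678,0,0]); env.hold(.3); st()
g=grabs("end"); f=g["top"]; M=masks(f["frame"])
w=blob(M["white"],tuple(map(float,proj(f,[[.493,.267,.066]])[0]))); print("white",fitrim(f,w,.066))
b=blob(M["brown"]|M["white"],tuple(map(float,proj(f,[[.493,.267,.05]])[0]))); print("beech",fitrim(f,b,.08))
u=blob(M["white"],(291.,140.)); print("up",fitrim(f,u,.024))
a=f["frame"][110:310,100:340]; s=g["scene"]["frame"][130:280,380:560]
cv2.imwrite("pics/end.png",np.hstack([cv2.resize(a,(400,333)),cv2.resize(s,(400,333))])[:,:,::-1])
```

```text
{'clock': 24.3, 'position': [0.493, 0.267, 0.036], 'finger_gap': 0.999, 'gripper_force': 0.0, 'contact_force': [-0.152, 0.758, -0.61]}
{'clock': 28.275, 'position': [0.35, -0.1, 0.25], 'finger_gap': 1.003, 'gripper_force': 0.0, 'contact_force': [0.859, -0.338, -0.245]}
white ((0.49362197518348694, 0.2673177719116211), 0.026754051446914673)
beech ((0.4925159811973572, 0.2671997845172882), 0.0761522725224495)
up ((0.6435385942459106, 0.004965511150658131), 0.04452155902981758)
```

View pics/end.png

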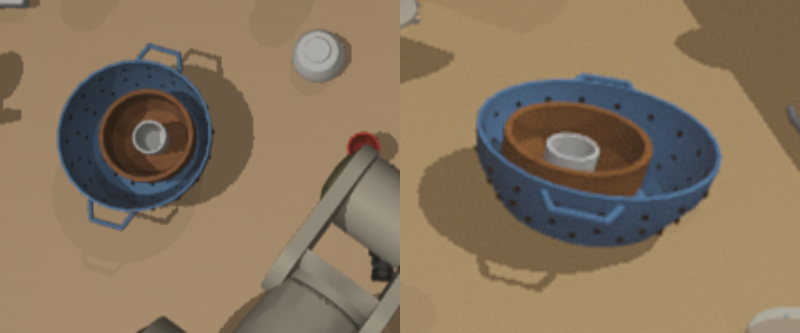

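The white bowl stands upright at (149,136), centred in the beech bowl inside the colander. The dome at (320,55) hasn't moved.

```bash
python3 -c "
from bench import job
print(job.hand_in())"
```

```text
the job is handed in; nothing more can be done
None
```

The job is handed in: the white bowl stands in the beech bowl and the beech bowl in the colander, all upright in the last pictures, with the upside-down bowl unmoved; the hand-in returned no verdict.

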